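# Bond the second course of a lead-brick shield

### The arm

A 6-joint arm with a two-finger parallel gripper is mounted at the origin on the work surface. World frame = base frame: x ahead of the robot, y to its left, z up, the work surface at z = 0. Lengths are in m, angles in degrees, forces in N, time in s.
With the tool pointing down it reaches from about 0.325 to 0.85 m from the base axis. Payload 4.4 kg.
Tool frame: the origin (TCP) lies on the centre line of the jaws, within the pads' length; the fingertips stand 8 mm ahead of it and the grasp point (between the pads) lies 11 mm behind it; z points along the fingers, x is the direction in which the jaws open and shut, and the axes are right-handed (so a half turn about z gives the same grasp; the last joint's range is limited). The gripper opens to 94 mm and grips with 3 to 60 N. Pads are 16 mm wide; open, the fingers measure 119 mm over their backs; the gripper's body (75 mm by 177 mm) begins 78 mm behind the grasp point.
Start: joints at [57.267, 11.837, 88.321, -0, 79.842, -8.623], TCP at [0.235, 0.525, 0.183] pointing down, gripper open.
Joint ranges: [-156.59, 156.59], [-49.26, 127.26], [12.9, 141.05], [-63.56, 243.56], [4.71, 150.69], [-161.64, 161.64]. Speed limits (degrees/s): [159.86, 159.86, 180, 180, 180, 180].

### API

Orientations are given as [roll, pitch, yaw] about the fixed x, y, z axes, in that order (R = Rz(yaw) Ry(pitch) Rx(roll)).
In Python, from plant import ctrl gives the robot as it stands. The module is installed in compiled form; this text tells all that it offers.
- The arm moves only by the tool carry_out, never from a script. Its argument "series" is a list of rows, each an object with "rotation": the turn, a rotation vector about the tool's x, y, z in rad, a list of three; "dp": the shift along the tool's x, y, z in cm, a list of three; "hand": the opening, from -1 (shut) to 1 (fully open). In form: [{"rotation": [wx, wy, wz], "dp": [dx, dy, dz], "hand": hand}, ...]. A call has 1 to 12 rows; each row shifts and turns the pose as measured when the row begins, along the tool's axes as they then stand; what a row does not reach is not made up. A row lasts 1/12 s, in which the tool goes at most 41.7 mm and 7.16 degrees, less where a joint would pass 70% of its speed; a pose out of reach is approached as far as the arm can. A call is refused whole if a number of a shift passes 4.17 or a number of a turn 0.125, either way. A call with a gripper value outside its range is refused whole. The fingers move at their own pace and stop on an object; "grip_force" is the grip in N (left out, the last holds). Time passes only in rows, so rows that do not move let the fingers close. It gives the time, the measured TCP pose, the force and the opening at its end, in the units of the state.
- ctrl.get_obs(): the state, without advancing time (a new reading comes with each control period).
- ctrl.capture(name): name is "scene" or "top" or "wrist"; returns the picture (420x560x3 uint8, red, green, blue); there is no depth.
- ctrl.calibration(name): a dict with "camera_matrix" (3x3 intrinsics, pixels), "extrinsics" (4x4, takes a point from camera to world coordinates); the wrist camera has in their place "T_tool_cam" (4x4, takes a point from camera to tool coordinates, whose origin is the TCP and whose axes are the tool frame's). Camera axes: x right, y down, z forward; pixel columns grow to the right and rows downward; lengths in m; the calibration is good to about 2 mm. A picture is of the moment at which its call begins: read the wrist's pose just before it. calibration takes no time and is no camera call.
- ctrl.finish_job(): hands the job in, once; it reports no verdict.
The state is a dict: "clock": time; "joints": joint angles; "joint_vel": joint speeds; "tau": joint torques, N m; "tcp_pos": TCP position; "orientation": TCP orientation; "force": force on the tool from outside, world axes, zero at the start; "ft_torque": the same for the moment, N m; "opening": finger opening in m.
Only numpy, scipy, OpenCV 4.12 (cv2) and the standard library are available. Lean on these libraries where they do the work, as an engineer would, in place of code of your own. Each camera call takes 0.05 s, during which the arm holds its last target. There are 200 camera calls.

### The job

Finish the low lead wall in front of the check source: lay the long loose brick and the two half bricks as a second course on the two bricks standing in the steel tray. Bond it like brickwork, with the middle of the long brick over the joint below and a half brick at each end, ends butted up tight so nothing shines through, faces flush with the course below. Set the bricks down rather than dropping them, and leave the bottom course, the source and the other things on the bench where they are.

Things in the scene. Friction and masses are not known exactly. Their poses are not given: they have to be found in the camera images.
- tray: shallow steel tray fixed to the bench, 180 (its x) x 300 (its y) mm, floor 4 mm thick, rim 12 mm high and 4 mm thick; origin at the centre of its underside on the bench. The wall runs along its y axis, centred 45 mm to the -x side of the origin (the robot's side); the source stands 55 to 60 mm to the +x side
- bed_left: left (+y of the tray) brick of the bottom course, loose but heavy, plain grey lead, 26 (its x) x 120 (its y) x 24 (z) mm, 0.85 kg; origin at the centre of its underside, which stands on the tray floor (4 mm above the bench). Its -y end abuts bed_right with a joint of about 1 mm
- bed_right: right (-y) brick of the bottom course, same size and axes as bed_left
- brick_long: loose long lead brick, 26 (its x) x 120 (its y) x 24 (z) mm, about 0.85 kg, lying on the bench; origin at the centre of its underside. It may be laid either way round
- half_a: loose half brick of lead, 26 (its x) x 60 (its y) x 24 (z) mm, about 0.42 kg, lying on the bench; origin at the centre of its underside. The two halves are alike: either may go at either end, either way round
- half_b: the other half brick, same size and axes as half_a
- source: small white stand with a disc source, loose in the tray beyond the wall, foot 45 x 55 mm, 44 mm high, 0.09 kg; origin at the centre of its underside. To be left alone
- rack: white rack of capped blood tubes on the far side of the bench, 70 x 140 mm, 92 mm high over the caps; origin at the centre of its underside. To be left alone
- pot: round lead pot with a knobbed lid on the far side of the bench, 60 mm across, 92 mm high; origin at the centre of its underside. To be left alone
- cup: specimen cup with a screw lid, left part of the bench, 64 mm across, 68 mm high; origin at the centre of its underside. To be left alone
- marker: marker pen lying on the right part of the bench, 140 mm long (its x from -70 to 70 mm), 17 mm thick; origin on the bench under its middle. To be left alone
- cassette_a: flat white test cassette lying near the robot on the right, 70 x 22 x 6 mm; origin at the centre of its underside. To be left alone
- cassette_b: second test cassette, the same
Not all that is in view belongs to the job. What is shaped like the bed_right but yellow is not meant.

How it is judged (in metres and radians):
At the end, for the whole second after the job is handed in: Long brick one course up, its middle within 10 mm of the joint below; a half brick at each end (within 10 mm), gaps to the long brick at most 4.5 mm; all flush within 5 mm, level within 0.06 rad, parallel within 0.08 rad, at rest; joint of the bottom course under 5 mm (y of brick_long in the frame of bed_left between -0.0705 and -0.0505 m and x of brick_long in the frame of bed_left between -0.005 and 0.005 m and z of brick_long in the frame of bed_left between 0.02 and 0.028 m and angle between brick_long's own z axis and vertical below 0.06 rad and angle between the y axis of brick_long and the y axis of bed_left, either way round below 0.08 rad and distance between brick_long and half_a below 0.0945 m and distance between brick_long and half_b below 0.0945 m and ((y of half_a in the frame of bed_left between 0.02 and 0.04 m and x of half_a in the frame of bed_left between -0.005 and 0.005 m and z of half_a in the frame of bed_left between 0.02 and 0.028 m and angle between each of half_a, half_b's own z axis and vertical below 0.06 rad and angle between the y axis of half_a and the y axis of bed_left, either way round below 0.08 rad and y of half_b in the frame of bed_right between -0.04 and -0.02 m and x of half_b in the frame of bed_right between -0.005 and 0.005 m and z of half_b in the frame of bed_right between 0.02 and 0.028 m and angle between the y axis of half_b and the y axis of bed_right, either way round below 0.08 rad) or (y of half_b in the frame of bed_left between 0.02 and 0.04 m and x of half_b in the frame of bed_left between -0.005 and 0.005 m and z of half_b in the frame of bed_left between 0.02 and 0.028 m and angle between each of half_b, half_a's own z axis and vertical below 0.06 rad and angle between the y axis of half_b and the y axis of bed_left, either way round below 0.08 rad and y of half_a in the frame of bed_right between -0.04 and -0.02 m and x of half_a in the frame of bed_right between -0.005 and 0.005 m and z of half_a in the frame of bed_right between 0.02 and 0.028 m and angle between the y axis of half_a and the y axis of bed_right, either way round below 0.08 rad)) and distance between bed_left and bed_right below 0.125 m and linear speed of each of brick_long, half_a, half_b below 0.01 m/s); the robot touches nothing.
It fails at once if a brick is dropped: it falls free of the fingers faster than 0.45 m/s (a drop of about 10 mm) ((contact force between brick_long and the fingers below 0.1 N and linear speed of brick_long above 0.45 m/s) or (contact force between half_a and the fingers below 0.1 N and linear speed of half_a above 0.45 m/s) or (contact force between half_b and the fingers below 0.1 N and linear speed of half_b above 0.45 m/s)).
It fails at once if a bottom brick or the source is shifted by more than 10 mm (distance of any of bed_left, bed_right, source from where it was at the start of the episode above 0.01 m).
It fails at once if the rack, pot, cup or a cassette is shifted by more than 15 mm, or the marker by more than 20 mm (distance of any of rack, pot, cup, cassette_a, cassette_b from where it was at the start of the episode above 0.015 m or distance of marker from where it was at the start of the episode above 0.02 m).
It also fails if it takes over 72 s, if anything falls off the work surface, if the arm or the gripper's body presses on something with over 40 N, if the wrist force passes 120 N, or if a joint passes its speed limit or range.

## Working session

There is one attempt and no reset: what is moved stays moved. The work goes in short steps, Python scripts to look and compute and a tool call to move; the robot and the scene stay as the last step left them, time stands still between calls to the robot, and variables do not carry over. Pictures are saved under pics/ and viewed, about 8 in all and at most 12, crops included, and the job is handed in when it is done.

Besides the shell and the picture viewer there is one more tool, called after ">>>" as name(argument=value, ...) on one line, values as JSON. carry_out: Moves the arm, as the interface text tells. Its arguments: {"type":"object","properties":{"series":{"type":"array","items":{"type":"object","properties":{"rotation":{"type":"array","items":{"type":"number"}},"dp":{"type":"array","items":{"type":"number"}},"hand":{"type":"number"}}}},"grip_force":{"type":"number"}},"required":["series"]}

```bash
mkdir -p pics
python3 - <<'E'
from plant import ctrl
import cv2,json
print(ctrl.get_obs())
for n in("top","scene"):
    im=ctrl.capture(n); cv2.imwrite(f"pics/{n}0.png",im[:,:,::-1])
    print(n,{k:v for k,v in ctrl.calibration(n).items()})
print(ctrl.calibration("wrist"))
im=cv2.imread("pics/top0.png"); cv2.imwrite("pics/top0b.png",cv2.resize(im,(800,600),interpolation=cv2.INTER_CUBIC))
E
```

```text
{'clock': 0.0, 'joints': array([ 5.72664829e+01,  1.18823675e+01,  8.84043122e+01,  2.22110547e-04,
        7.98417296e+01, -8.62216261e+00]), 'joint_vel': array([-0.03817966, -0.06614354, -0.06462144,  0.03065384, -0.01655439,
       -0.08885106]), 'tau': array([ 3.59548258e-04, -3.70885098e+01, -2.81413221e+01,  6.99612452e-02,
        3.61622928e-02, -1.50956439e-04]), 'tcp_pos': array([0.23442635, 0.52410309, 0.18151356]), 'orientation': array([-1.79980533e+02,  1.26925281e-01,  6.58886277e+01]), 'force': array([0.12104593, 0.4109228 , 0.42562543]), 'ft_torque': array([-0.00122249, -0.0082548 ,  0.019324  ]), 'opening': 0.09404653420855853}
top {'camera_matrix': array([[519.04753001,   0.        , 290.78987181],
       [  0.        , 519.04753001, 209.24374233],
       [  0.        ,   0.        ,   1.        ]]), 'extrinsics': array([[ 0.04898786, -0.97107174,  0.23370894,  0.26908813],
       [-0.99879595, -0.0482402 ,  0.00891788, -0.04834075],
       [ 0.00261427, -0.23386441, -0.97226571,  1.23808337],
       [ 0.        ,  0.        ,  0.        ,  1.        ]])}
scene {'ca
[... 257 characters left out ...]
45735 ,  0.66233515, -0.39828208,  0.55545604],
       [ 0.01363885, -0.52485037, -0.85108523,  1.25026581],
       [ 0.        ,  0.        ,  0.        ,  1.        ]])}
{'camera_matrix': array([[290.78661477,   0.        , 280.08966907],
       [  0.        , 290.78661477, 206.66604809],
       [  0.        ,   0.        ,   1.        ]]), 'T_tool_cam': array([[ 9.99997998e-01,  1.43756086e-03, -1.39185011e-03,
         4.17153994e-04],
       [-1.03375806e-03,  9.66738015e-01,  2.55766577e-01,
        -7.35676247e-02],
       [ 1.71323443e-03, -2.55764626e-01,  9.66737566e-01,
        -2.01073421e-01],
       [ 0.00000000e+00,  0.00000000e+00,  0.00000000e+00,
         1.00000000e+00]])}
```

View pics/top0b.png

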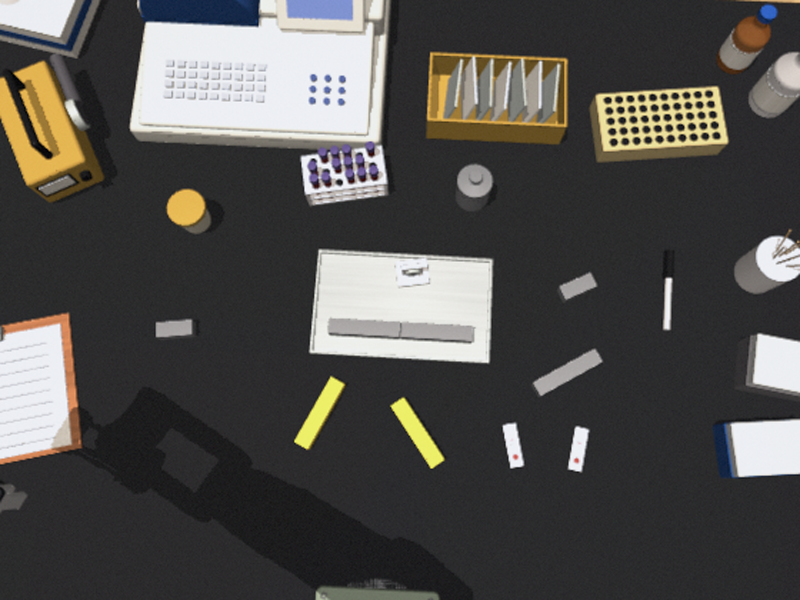

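View pics/scene0.png

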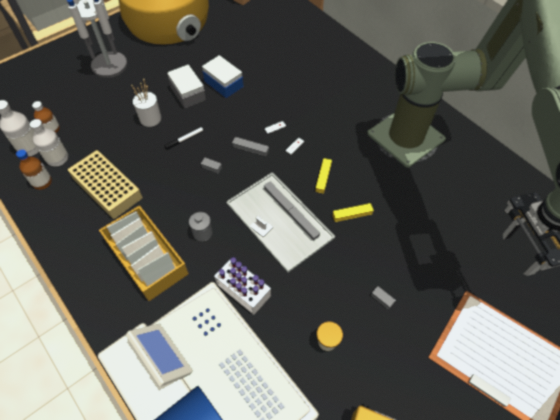

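```bash
cat > h.py <<'E'
import numpy as np, cv2
from plant import ctrl
from scipy.spatial.transform import Rotation as R
def cam(name,obs=None):
    c=ctrl.calibration(name)
    if name!="wrist": return c["camera_matrix"],c["extrinsics"]
    o=obs or ctrl.get_obs(); T=np.eye(4)
    T[:3,:3]=R.from_euler("xyz",o["orientation"],degrees=True).as_matrix(); T[:3,3]=o["tcp_pos"]
    return c["camera_matrix"],T@c["T_tool_cam"]
def p2w(KT,uv,z):
    K,T=KT; d=(T[:3,:3]@np.linalg.inv(K)@np.c_[uv,np.ones(len(uv))].T).T
    return T[:3,3]+d*((z-T[2,3])/d[:,2:])
def w2p(KT,P):
    K,T=KT; q=(np.asarray(P)-T[:3,3])@T[:3,:3]@K.T; return q[:,:2]/q[:,2:]
def box(x,y,yaw,L,z0,W=.026,H=.024):
    a=np.radians(yaw); c=[]
    for z in(0,H):
        for sx,sy in((-1,-1),(1,-1),(1,1),(-1,1)):
            lx,ly=sx*W/2,sy*L/2
            c.append([x+np.cos(a)*lx-np.sin(a)*ly,y+np.sin(a)*lx+np.cos(a)*ly,z0+z])
    return np.array(c)
def draw(im,KT,b,col=(0,255,0),s=1,off=(0,0)):
    p=((w2p(KT,b)-off+.5)*s-.5)
    cv2.polylines(im,[np.round(p[4:]*8).astype(np.int32)],True,col,1,cv2.LINE_AA,3)
E
python3 - <<'E'
from h import *
im=cv2.imread("pics/top0.png")
# crops (u0,v0) 100x75 each
out=[]
for u,v in((72,193),(354,164),(347,223),(0,0)):
    if u==0: c=cv2.resize(im[200:275,222:342],(400,250),interpolation=cv2.INTER_CUBIC); c=cv2.copyMakeBorder(c,0,50,0,0,cv2.BORDER_CONSTANT)
    else: c=cv2.resize(im[v:v+75,u:u+100],(400,300),interpolation=cv2.INTER_CUBIC)
    out.append(c)
cv2.imwrite("pics/crops.png",np.vstack([np.hstack(out[:2]),np.hstack(out[2:])]))
# coarse
KT=cam("top")
for n,u,v in(("L",174,328),("R",578,286),("long",567,371),("joint",401,328),("bedL",328,326),("bedR",474,334)):
    print(n,p2w(KT,np.array([[u*.7,v*.7]]),.024).round(4))
# silhouettes
for n,(u,v,w,h) in dict(L=(95,210,50,40),R=(380,185,50,35),long=(365,235,65,50)).items():
    g=cv2.cvtColor(im[v:v+h,u:u+w],cv2.COLOR_BGR2GRAY)
    m=(g>75).astype(np.uint8); k,l,s,c=cv2.connectedComponentsWithStats(m); i=1+np.argmax(s[1:,4])
    pts=np.argwhere(l==i)[:,::-1]+[u,v]
    W=p2w(KT,pts.astype(float),.022)[:,:2].astype(np.float32)
    print(n,s[i],cv2.minAreaRect(W))
E
```

```text
L [[0.4912 0.3623 0.024 ]]
R [[ 0.597  -0.3109  0.024 ]]
long [[ 0.4514 -0.2925  0.024 ]]
joint [[ 0.5099 -0.0156  0.024 ]]
bedL [[0.5073 0.1062 0.024 ]]
bedR [[ 0.5057 -0.1376  0.024 ]]
L [ 14  13  26  13 296] ((0.49233555793762207, 0.36371031403541565), (0.02775457873940468, 0.059539228677749634), 7.364233016967773)
R [ 11   5  27  20 286] ((0.5987533926963806, -0.31021764874458313), (0.02778969705104828, 0.061420559883117676), 27.05218505859375)
long [  8   9  49  33 606] ((0.4514676630496979, -0.29308831691741943), (0.02776540257036686, 0.12169194966554642), 31.039804458618164)
```

View pics/crops.png

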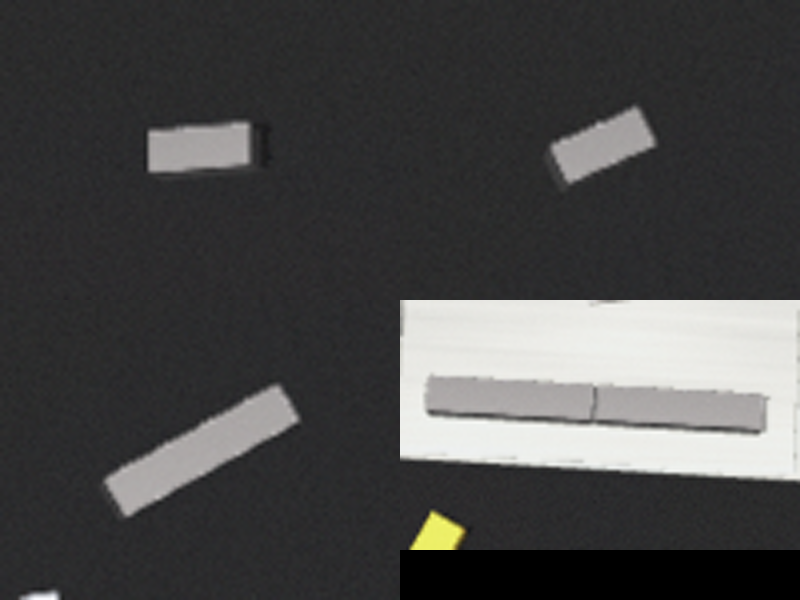

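```bash
cat >> h.py <<'E'
def fit(KT,uv,L,z0,g):
    from scipy.optimize import least_squares
    # uv: 4 top corners in any cyclic order; matched to nearest model corner
    uv=np.array(uv,float)
    f=lambda p:(lambda m:[np.sort(np.linalg.norm(m-q,axis=1))[0] for q in uv])(w2p(KT,box(p[0],p[1],p[2]*100,L,z0)[4:]))
    r=least_squares(f,[g[0],g[1],g[2]/100],x_scale=[.001,.001,.01],diff_step=1e-5)
    return (r.x*[1,1,100]).round(4),r.fun.round(2)
def plan(*targets,step=3.8):
    """targets: (x,y,z,yaw); prints rows in tool axes from the measured pose."""
    o=ctrl.get_obs(); p=np.array(o["tcp_pos"]); Rm=R.from_euler("xyz",o["orientation"],degrees=True)
    print("at",p.round(4),o["orientation"].round(2))
    for t in targets:
        Rt=R.from_euler("xyz",[180,0,t[3]],degrees=True); d=np.array(t[:3])-p; rv=(Rm.inv()*Rt).as_rotvec()
        n=max(1,int(np.ceil(max(np.linalg.norm(d)*100/step,np.linalg.norm(rv)/.11))))
        for i in range(n):
            print('dp',(Rm.inv().apply(d/n)*100).round(2),'rot',(rv/n).round(3)); Rm=Rm*R.from_rotvec(rv/n)
        print('--'); p=np.array(t[:3]); Rm=Rt
E
python3 - <<'E'
from h import *
KT=cam("top")
o=lambda l,u,v,s=4:[[(a+.5)/s-.5+u,(b+.5)/s-.5+v] for a,b in l]
print("L",fit(KT,o([(148,130),(250,122),(251,164),(148,172)],72,193),.06,0,(.491,.362,5)))
print("R",fit(KT,o([(151,145),(237,106),(256,144),(169,184)],354,164),.06,0,(.597,-.311,27)))
print("long",fit(KT,o([(104,180),(278,84),(299,120),(125,217)],347,223),.12,0,(.451,-.2925,30)))
b=o([(27,76),(366,95),(366,127),(27,112)],222,200,10/3)
print("bed",fit(KT,b,.241,.004,(.506,-.0156,0)))
print(p2w(KT,np.array(b),.028).round(4))
plan((.492,.363,.10,7))
E
```

```text
L (array([0.4917, 0.3632, 7.5421]), array([0.18, 0.15, 0.24, 0.21]))
R (array([ 0.598 , -0.3105, 27.258 ]), array([0.44, 0.1 , 0.34, 0.09]))
long (array([ 0.4505, -0.293 , 31.274 ]), array([0.38, 0.37, 0.44, 0.32]))
bed (array([ 0.5072, -0.0155, -0.0472]), array([0.6 , 0.62, 0.64, 0.25]))
[[ 0.5204  0.1064  0.028 ]
 [ 0.5186 -0.1361  0.028 ]
 [ 0.4954 -0.1368  0.028 ]
 [ 0.4943  0.1044  0.028 ]]
at [0.2345 0.5242 0.1816] [-1.7998e+02  1.1000e-01  6.5890e+01]
dp [-0.42  3.01  0.82] rot [0.    0.    0.103]
dp [-0.11  3.04  0.82] rot [0.    0.    0.103]
dp [0.2  3.03 0.82] rot [0.    0.    0.103]
dp [0.51 2.99 0.82] rot [0.    0.    0.103]
dp [0.82 2.93 0.82] rot [0.    0.    0.103]
dp [1.11 2.83 0.82] rot [0.    0.    0.103]
dp [1.4  2.7  0.82] rot [0.    0.    0.103]
dp [1.67 2.54 0.82] rot [0.    0.    0.103]
dp [1.92 2.36 0.82] rot [0.    0.    0.103]
dp [2.15 2.15 0.82] rot [0.    0.    0.103]
--
```

>>> carry_out(series=[{"dp": [-0.4, 3.0, 0.8], "rotation": [0, 0, 0.1], "hand": 0.4}, {"dp": [-0.1, 3.0, 0.8], "rotation": [0, 0, 0.1], "hand": 0.4}, {"dp": [0.2, 3.0, 0.8], "rotation": [0, 0, 0.1], "hand": 0.4}, {"dp": [0.5, 3.0, 0.8], "rotation": [0, 0, 0.1], "hand": 0.4}, {"dp": [0.8, 2.9, 0.8], "rotation": [0, 0, 0.1], "hand": 0.4}, {"dp": [1.1, 2.8, 0.8], "rotation": [0, 0, 0.1], "hand": 0.4}, {"dp": [1.4, 2.7, 0.8], "rotation": [0, 0, 0.1], "hand": 0.4}, {"dp": [1.7, 2.5, 0.8], "rotation": [0, 0, 0.1], "hand": 0.4}, {"dp": [1.9, 2.4, 0.8], "rotation": [0, 0, 0.1], "hand": 0.4}, {"dp": [2.1, 2.2, 0.8], "rotation": [0, 0, 0.1], "hand": 0.4}, {"dp": [0, 0, 0], "rotation": [0, 0, 0], "hand": 0.4}])

```text
clock: 1.02
tcp_pos: [0.4952, 0.3544, 0.0921]
orientation: [179.8, 0.5, 6.1]
force: [-0.7, -0.2, -0.2]
opening: 0.0657
```

Run:
```python
from h import *
plan((.492,.363,.10,7.5))
KT=cam("wrist"); im=ctrl.capture("wrist")[:,:,::-1].copy(); cv2.imwrite("pics/w1raw.png",im)
draw(im,KT,box(.4917,.3632,7.5,.06,0)); cv2.imwrite("pics/w1.png",im)
```

```text
at [0.4952 0.3544 0.0921] [179.79   0.51   6.15]
dp [-0.23 -0.89 -0.79] rot [ 0.004  0.009 -0.024]
--
```

View pics/w1.png

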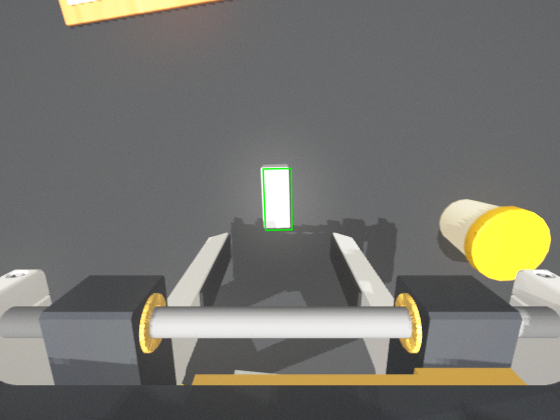

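>>> carry_out(series=[{"dp": [-0.2, -0.9, 0.5], "rotation": [0.004, 0.009, -0.024], "hand": 0.2}, {"dp": [0, 0, 0.5], "rotation": [0, 0, 0], "hand": 0.2}, {"dp": [0, 0, 0], "rotation": [0, 0, 0], "hand": 0.2}])

```text
clock: 1.32
tcp_pos: [0.4877, 0.3663, 0.0811]
orientation: [-179.8, 0.2, 8.0]
force: [-0.9, 0.4, 0.4]
opening: 0.0569
```

Run:
```python
from h import *
plan((.492,.3635,.013,7.5),step=2)
```

```text
at [0.4877 0.3663 0.0811] [-179.82    0.18    8.05]
dp [0.1  0.09 1.7 ] rot [-0.001  0.001  0.002]
dp [0.1  0.09 1.7 ] rot [-0.001  0.001  0.002]
dp [0.1  0.09 1.7 ] rot [-0.001  0.001  0.002]
dp [0.1  0.08 1.7 ] rot [-0.001  0.001  0.002]
--
```

>>> carry_out(series=[{"dp": [0.1, 0.1, 1.7], "rotation": [0, 0, 0], "hand": 0.0}, {"dp": [0.1, 0.1, 1.7], "rotation": [0, 0, 0], "hand": 0.0}, {"dp": [0.1, 0.1, 1.5], "rotation": [0, 0, 0], "hand": 0.0}, {"dp": [0.1, 0, 1.0], "rotation": [0, 0, 0], "hand": 0.0}, {"dp": [0, 0, 0.3], "rotation": [0, 0, 0], "hand": 0.0}, {"dp": [0, 0, 0], "rotation": [0, 0, 0], "hand": 0.0}])

```text
clock: 1.82
tcp_pos: [0.4861, 0.3718, 0.0191]
orientation: [-179.7, 0.0, 9.0]
force: [0.3, 0.4, -0.4]
opening: 0.0467
```

Run:
```python
from h import *
plan((.492,.3635,.013,7.5),step=2)
```

```text
at [0.4861 0.3718 0.0191] [-1.7967e+02  1.0000e-02  8.9700e+00]
dp [0.46 0.92 0.6 ] rot [-0.006  0.     0.026]
--
```

>>> carry_out(series=[{"dp": [0.4, 0.8, 0.5], "rotation": [-0.006, 0, 0.026], "hand": 0.0}, {"dp": [0, 0, 0], "rotation": [0, 0, 0], "hand": 0.0}, {"dp": [0, 0, 0], "rotation": [0, 0, 0], "hand": 0.0}])

```text
clock: 2.07
tcp_pos: [0.4918, 0.3655, 0.0153]
orientation: [180.0, -0.1, 7.5]
force: [-0.7, -0.4, -0.6]
opening: 0.0471
```

Run:
```python
from h import *
plan((.492,.3635,.013,7.5),step=2)
```

```text
at [0.4918 0.3655 0.0153] [ 1.80e+02 -1.10e-01  7.48e+00]
dp [-0.    0.2   0.23] rot [ 0.    -0.002 -0.   ]
--
```

>>> carry_out(grip_force=50, series=[{"dp": [0, 0.1, 0.2], "rotation": [0, 0, 0], "hand": 0.0}, {"dp": [0, 0, 0], "rotation": [0, 0, 0], "hand": -1}, {"dp": [0, 0, 0], "rotation": [0, 0, 0], "hand": -1}, {"dp": [0, 0, 0], "rotation": [0, 0, 0], "hand": -1}, {"dp": [0, 0, 0], "rotation": [0, 0, 0], "hand": -1}, {"dp": [0, 0, 0], "rotation": [0, 0, 0], "hand": -1}, {"dp": [0, 0, 0], "rotation": [0, 0, 0], "hand": -1}])

```text
clock: 2.65
tcp_pos: [0.4945, 0.3649, 0.0159]
orientation: [-179.9, -0.4, 7.4]
force: [0.6, -1.0, -1.1]
opening: 0.0106
```

>>> carry_out(series=[{"dp": [0, 0, -0.5], "rotation": [0, 0, 0], "hand": -1}, {"dp": [0, 0, -1.5], "rotation": [0, 0, 0], "hand": -1}, {"dp": [0, 0, -2.5], "rotation": [0, 0, 0], "hand": -1}, {"dp": [0, 0, -2.5], "rotation": [0, 0, 0], "hand": -1}, {"dp": [0, 0, -1.5], "rotation": [0, 0, 0], "hand": -1}, {"dp": [0, 0, 0], "rotation": [0, 0, 0], "hand": -1}])

```text
clock: 3.15
tcp_pos: [0.4918, 0.3638, 0.1032]
orientation: [180.0, -0.1, 7.4]
force: [0.6, 0.3, 0.3]
opening: 0.0006
```

Run:
```python
from h import *
plan((.507,.11,.13,0))
```

```text
at [0.4918 0.3638 0.1032] [ 1.7999e+02 -7.0000e-02  7.4100e+00]
dp [-0.25  3.62 -0.38] rot [ 0.    -0.     0.018]
dp [-0.19  3.63 -0.38] rot [ 0.    -0.     0.018]
dp [-0.12  3.63 -0.38] rot [ 0.    -0.     0.018]
dp [-0.05  3.63 -0.38] rot [ 0.    -0.     0.018]
dp [ 0.02  3.63 -0.38] rot [ 0.    -0.     0.018]
dp [ 0.08  3.63 -0.38] rot [ 0.    -0.     0.018]
dp [ 0.15  3.63 -0.38] rot [ 0.    -0.     0.018]
--
```

Run:
```python
from h import *
KT=cam("wrist"); im=ctrl.capture("wrist")[:,:,::-1].copy()
draw(im,KT,box(.4917,.3632,7.5,.06,0)); 
t=cv2.imread("pics/top0.png"); t2=ctrl.capture("top")[:,:,::-1].copy(); 
c=cv2.resize(t2[180:270,60:180],(560,420),interpolation=cv2.INTER_CUBIC)
cv2.imwrite("pics/w2.png",np.vstack([im[100:320],c[:380]])); print(ctrl.get_obs())
```

```text
{'clock': 3.25, 'joints': array([ 2.84029089e+01,  2.04720667e+01,  8.75796364e+01, -4.04518910e-02,
        7.21507467e+01,  2.10035769e+01]), 'joint_vel': array([-0.01616513,  1.74686826,  2.22779117, -0.10571457,  0.0048726 ,
       -0.04028285]), 'tau': array([ 3.20774002e-02, -4.26385117e+01, -2.71579885e+01,  7.42120086e-02,
        1.29891952e-02,  3.25509600e-04]), 'tcp_pos': array([0.49014076, 0.36276807, 0.1000491 ]), 'orientation': array([1.79891529e+02, 1.75217125e-01, 7.41163317e+00]), 'force': array([-0.06714342,  0.27934796,  0.49054148]), 'ft_torque': array([-0.04970806,  0.03429017,  0.01748945]), 'opening': 0.0006764378244915542}
```

View pics/w2.png

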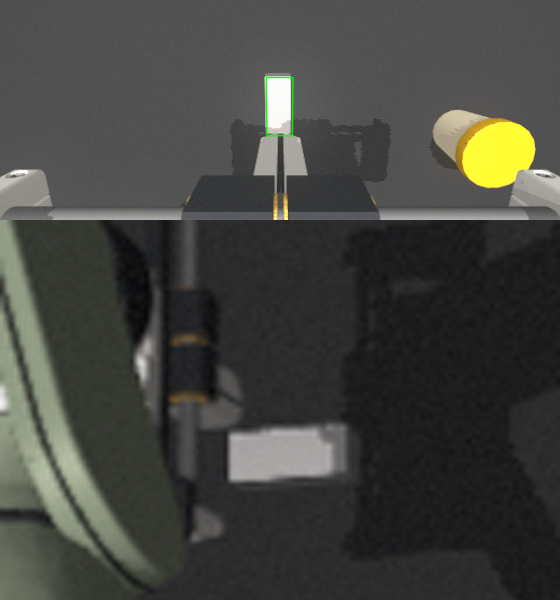

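The first grip closed on nothing. In the picture the fingertips sit at about (280,237), roughly 25–30 mm higher along the tool than the stated geometry. The brick itself fits its outline at (279,105 in the crop) and hasn't moved. I'll open, go down over it again, and feel carefully for the real tip height.

>>> carry_out(series=[{"dp": [0, 0, 1.0], "rotation": [0, 0, 0], "hand": 0.0}, {"dp": [0, 0, 1.5], "rotation": [0, 0, 0], "hand": 0.0}, {"dp": [0, 0, 1], "rotation": [0, 0, 0], "hand": 0.0}, {"dp": [0, 0, 0.5], "rotation": [0, 0, 0], "hand": 0.0}, {"dp": [0, 0, 0], "rotation": [0, 0, 0], "hand": 0.0}, {"dp": [0, 0, 0], "rotation": [0, 0, 0], "hand": 0.0}, {"dp": [0, 0, 0], "rotation": [0, 0, 0], "hand": 0.0}])

```text
clock: 3.83
tcp_pos: [0.4834, 0.359, 0.0473]
orientation: [179.6, 1.1, 7.4]
force: [0.1, -0.6, -0.6]
opening: 0.0438
```

Run:
```python
from h import *
plan((.492,.3635,.015,7.5),step=2)
```

```text
at [0.4834 0.359  0.0473] [179.55   1.05   7.4 ]
dp [ 0.48 -0.18  1.6 ] rot [ 0.004  0.009 -0.001]
dp [ 0.47 -0.17  1.61] rot [ 0.004  0.009 -0.001]
--
```

>>> carry_out(series=[{"dp": [0.4, -0.2, 1.2], "rotation": [0.004, 0.009, 0], "hand": 0.0}, {"dp": [0.4, -0.2, 1.0], "rotation": [0.004, 0.009, 0], "hand": 0.0}, {"dp": [0, 0, 0], "rotation": [0, 0, 0], "hand": 0.0}])

```text
clock: 4.08
tcp_pos: [0.4922, 0.3648, 0.026]
orientation: [-179.9, -0.2, 7.4]
force: [-0.7, 0.6, -0.2]
opening: 0.0466
```

Run:
```python
from h import *
plan((.492,.3635,.008,7.5),step=2)
KT=cam("wrist"); im=ctrl.capture("wrist")[:,:,::-1].copy()
cv2.imwrite("pics/w3.png",im[120:320,130:430].repeat(2,0).repeat(2,1))
```

```text
at [0.4922 0.3648 0.026 ] [-179.91   -0.19    7.41]
dp [-0.04  0.13  1.8 ] rot [-0.002 -0.003 -0.002]
--
```

View pics/w3.png

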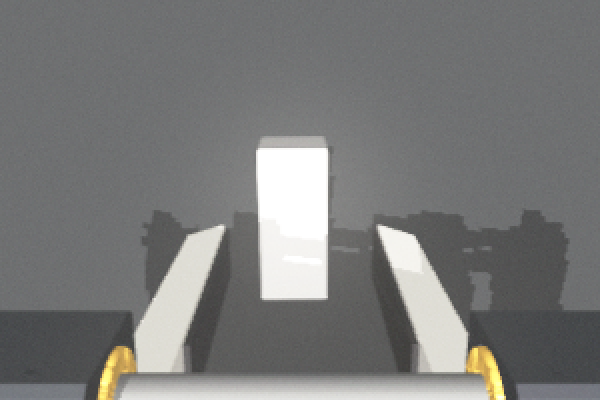

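The brick's top spans (258..326, 148..298) and the fingertips are at row 225. From the apparent gap, the tips are about 36 mm above the brick top, so they really stand about 30 mm behind the reported TCP. I'll descend further and watch the force.

>>> carry_out(series=[{"dp": [0, 0.1, 1.2], "rotation": [0, 0, 0], "hand": 0.0}, {"dp": [0, 0, 1.2], "rotation": [0, 0, 0], "hand": 0.0}, {"dp": [0, 0, 1.0], "rotation": [0, 0, 0], "hand": 0.0}, {"dp": [0, 0, 0], "rotation": [0, 0, 0], "hand": 0.0}])

```text
clock: 4.47
tcp_pos: [0.4947, 0.3649, -0.0071]
orientation: [-179.8, -0.5, 7.4]
force: [0.4, -0.6, -0.1]
opening: 0.047
```

Run:
```python
from h import *
plan((.492,.3635,-.022,7.5),step=1)
```

```text
at [ 0.4947  0.3649 -0.0071] [-179.8    -0.47    7.41]
dp [-0.15  0.06  0.74] rot [-0.002 -0.004 -0.001]
dp [-0.15  0.05  0.74] rot [-0.002 -0.004 -0.001]
--
```

>>> carry_out(series=[{"dp": [-0.15, 0.05, 0.6], "rotation": [-0.002, -0.004, 0], "hand": 0.0}, {"dp": [-0.15, 0.05, 0.5], "rotation": [-0.002, -0.004, 0], "hand": 0.0}, {"dp": [0, 0, 0.2], "rotation": [0, 0, 0], "hand": 0.0}, {"dp": [0, 0, 0], "rotation": [0, 0, 0], "hand": 0.0}])

```text
clock: 4.8
tcp_pos: [0.4912, 0.3631, -0.0224]
orientation: [179.9, 0.1, 7.4]
force: [0.1, -0.3, 0.7]
opening: 0.0472
```

Run:
```python
from h import *
plan((.492,.3635,-.025,7.5),step=1)
```

```text
at [ 0.4912  0.3631 -0.0224] [1.7991e+02 1.2000e-01 7.4100e+00]
dp [ 0.08 -0.03  0.26] rot [ 0.002  0.002 -0.002]
--
```

>>> carry_out(series=[{"dp": [0.05, 0, 0.3], "rotation": [0, 0, 0], "hand": 0.0}, {"dp": [0, 0, 0.3], "rotation": [0, 0, 0], "hand": 0.0}])

```text
clock: 4.97
tcp_pos: [0.4913, 0.3632, -0.0226]
orientation: [179.8, 0.3, 7.4]
force: [-6.5, -5.8, 17.7]
opening: 0.0468
```

>>> carry_out(series=[{"dp": [0, 0, 0.25], "rotation": [0, 0, 0], "hand": 0.0}])

```text
clock: 5.05
tcp_pos: [0.4913, 0.3632, -0.0225]
orientation: [179.8, 0.3, 7.5]
force: [-4.6, -2.5, 10.1]
opening: 0.0466
```

>>> carry_out(series=[{"dp": [0, 0, 0.25], "rotation": [0, 0, 0], "hand": 0.0}])

```text
clock: 5.13
tcp_pos: [0.4913, 0.3631, -0.0225]
orientation: [179.8, 0.3, 7.5]
force: [-5.8, -2.0, 10.9]
opening: 0.0472
```

Contact with the bench came at a reported z of −0.0225, so true tip height = reported z + 22 mm. I'll raise 4 mm and grip.

>>> carry_out(grip_force=50, series=[{"dp": [0, 0, -0.4], "rotation": [0, 0, 0], "hand": 0.0}, {"dp": [0, 0, 0], "rotation": [0, 0, 0], "hand": -1}, {"dp": [0, 0, 0], "rotation": [0, 0, 0], "hand": -1}, {"dp": [0, 0, 0], "rotation": [0, 0, 0], "hand": -1}, {"dp": [0, 0, 0], "rotation": [0, 0, 0], "hand": -1}, {"dp": [0, 0, 0], "rotation": [0, 0, 0], "hand": -1}, {"dp": [0, 0, 0], "rotation": [0, 0, 0], "hand": -1}, {"dp": [0, 0, 0], "rotation": [0, 0, 0], "hand": -1}])

```text
clock: 5.8
tcp_pos: [0.4907, 0.3639, -0.016]
orientation: [179.8, 0.4, 7.5]
force: [-1.8, -1.1, 4.2]
opening: 0.0256
```

Run:
```python
from h import *
plan((.492,.3635,.08,7.5),(.507,.20,.08,3),(.507,.0755,.08,0))
```

```text
at [ 0.4907  0.3639 -0.016 ] [179.81   0.37   7.48]
dp [ 0.02  0.03 -3.2 ] rot [ 0.001  0.002 -0.   ]
dp [ 0.03  0.03 -3.2 ] rot [ 0.001  0.002 -0.   ]
dp [ 0.03  0.02 -3.2 ] rot [ 0.001  0.002 -0.   ]
--
dp [-0.13  3.28  0.  ] rot [ 0.    -0.     0.016]
dp [-0.08  3.28  0.  ] rot [ 0.    -0.     0.016]
dp [-0.03  3.28  0.  ] rot [ 0.    -0.     0.016]
dp [0.03 3.28 0.  ] rot [ 0.    -0.     0.016]
dp [0.08 3.28 0.  ] rot [ 0.    -0.     0.016]
--
dp [-0.16  3.11  0.  ] rot [ 0.    -0.     0.013]
dp [-0.12  3.11  0.  ] rot [ 0.    -0.     0.013]
dp [-0.08  3.11  0.  ] rot [ 0.    -0.     0.013]
dp [-0.04  3.11  0.  ] rot [ 0.    -0.     0.013]
--
```

>>> carry_out(series=[{"dp": [0, 0, -0.5], "rotation": [0, 0.002, 0], "hand": -1}, {"dp": [0, 0, -1.5], "rotation": [0, 0.002, 0], "hand": -1}, {"dp": [0, 0, -2.8], "rotation": [0, 0, 0], "hand": -1}, {"dp": [0, 0, -2.8], "rotation": [0, 0, 0], "hand": -1}, {"dp": [0, 0.5, -1.2], "rotation": [0, 0, 0], "hand": -1}, {"dp": [-0.1, 1.5, 0], "rotation": [0, 0, 0.016], "hand": -1}, {"dp": [-0.1, 2.8, 0], "rotation": [0, 0, 0.016], "hand": -1}, {"dp": [-0.1, 3.3, 0], "rotation": [0, 0, 0.016], "hand": -1}, {"dp": [0, 3.3, 0], "rotation": [0, 0, 0.016], "hand": -1}, {"dp": [0, 3.3, 0], "rotation": [0, 0, 0.016], "hand": -1}, {"dp": [0, 3.3, 0], "rotation": [0, 0, 0.016], "hand": -1}, {"dp": [0, 3.3, 0], "rotation": [0, 0, 0.016], "hand": -1}])

```text
clock: 6.8
tcp_pos: [0.4974, 0.1398, 0.0685]
orientation: [179.4, 0.6, 1.1]
force: [0.6, -0.3, -4.0]
opening: 0.0258
```

Run:
```python
from h import *
print(ctrl.get_obs()["opening"],ctrl.get_obs()["force"])
plan((.507,.076,.07,0),step=3)
```

```text
0.02575123232650039 [ 0.59708017 -0.2710019  -3.9677186 ]
at [0.4974 0.1398 0.0685] [179.41   0.64   1.1 ]
dp [ 0.28  2.13 -0.03] rot [0.003 0.004 0.006]
dp [ 0.29  2.13 -0.04] rot [0.003 0.004 0.006]
dp [ 0.3   2.13 -0.04] rot [0.003 0.004 0.006]
--
```

>>> carry_out(series=[{"dp": [0.3, 2.0, -0.1], "rotation": [0.003, 0.004, 0.006], "hand": -1}, {"dp": [0.3, 2.0, 0], "rotation": [0.003, 0.004, 0.006], "hand": -1}, {"dp": [0.3, 1.5, 0], "rotation": [0.003, 0.004, 0.004], "hand": -1}, {"dp": [0, 0.5, 0], "rotation": [0, 0, 0], "hand": -1}, {"dp": [0, 0, 0], "rotation": [0, 0, 0], "hand": -1}])

```text
clock: 7.22
tcp_pos: [0.4993, 0.0639, 0.0638]
orientation: [179.6, 0.5, -0.8]
force: [-0.0, 0.4, -3.6]
opening: 0.0254
```

Run:
```python
from h import *
KT=cam("wrist"); im=ctrl.capture("wrist")[:,:,::-1].copy(); cv2.imwrite("pics/w4raw.png",im)
plan((.507,.075,.035,0),step=2)
s=2; big=cv2.resize(im,None,fx=s,fy=s,interpolation=cv2.INTER_CUBIC)
draw(big,KT,box(.507,-.0155,0,.241,.004),s=s)
draw(big,KT,box(.507,-.0155+.0605,0,.12,.004),(0,0,255),s=s)
cv2.imwrite("pics/w4.png",big[:600,160:960])
```

```text
at [0.4991 0.0645 0.0637] [179.59   0.57  -0.71]
dp [ 0.4  -0.54  1.43] rot [ 0.004  0.005 -0.006]
dp [ 0.4  -0.53  1.43] rot [ 0.004  0.005 -0.006]
--
```

View pics/w4.png

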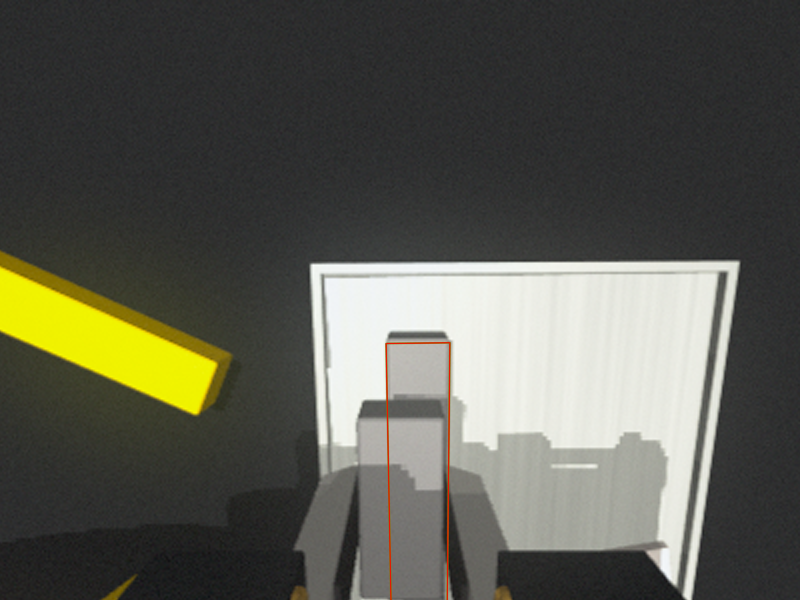

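Run:
```python
from h import *
o={"tcp_pos":[.4991,.0645,.0637],"orientation":[179.59,.57,-.71]}
KT=cam("wrist",o)
print(p2w(KT,np.array([[260,209],[302,209.]]),.0637+.016+.024))
print(p2w(KT,np.array([[273.5,171],[305,171.]]),.028))
```

```text
[[0.48910785 0.09503275 0.1037    ]
 [0.51320377 0.09483526 0.1037    ]]
[[0.49454405 0.10576093 0.028     ]
 [0.52019912 0.10551142 0.028     ]]
```

>>> carry_out(series=[{"dp": [0.35, -0.5, 1.0], "rotation": [0.004, 0.005, -0.006], "hand": -1}, {"dp": [0.35, -0.5, 1.0], "rotation": [0.004, 0.005, -0.006], "hand": -1}, {"dp": [0, 0, 0.3], "rotation": [0, 0, 0], "hand": -1}, {"dp": [0, 0, 0], "rotation": [0, 0, 0], "hand": -1}])

```text
clock: 7.6
tcp_pos: [0.5045, 0.0769, 0.0389]
orientation: [-179.9, 0.1, 0.1]
force: [0.6, -0.0, -4.2]
opening: 0.0253
```

Run:
```python
from h import *
plan((.506,.075,.018,-.2),step=1)
```

```text
at [0.5045 0.0769 0.0389] [-1.7987e+02  8.0000e-02  7.0000e-02]
dp [0.05 0.06 0.7 ] rot [-0.001  0.     0.002]
dp [0.05 0.06 0.7 ] rot [-0.001  0.     0.002]
dp [0.05 0.06 0.7 ] rot [-0.001  0.     0.002]
--
```

>>> carry_out(series=[{"dp": [0.05, 0.08, 0.7], "rotation": [-0.001, 0, 0.002], "hand": -1}, {"dp": [0.05, 0.08, 0.7], "rotation": [-0.001, 0, 0.002], "hand": -1}, {"dp": [0, 0, 0.4], "rotation": [0, 0, 0], "hand": -1}, {"dp": [0, 0, 0], "rotation": [0, 0, 0], "hand": -1}])

```text
clock: 7.93
tcp_pos: [0.505, 0.0769, 0.0196]
orientation: [180.0, 0.1, -0.0]
force: [-1.4, -0.4, -4.2]
opening: 0.0255
```

Run:
```python
from h import *
plan((.506,.075,.012,-.2),step=.3)
```

```text
at [0.505  0.0769 0.0196] [ 1.8e+02  1.0e-01 -1.0e-02]
dp [0.03 0.06 0.25] rot [0.    0.001 0.001]
dp [0.03 0.06 0.25] rot [0.    0.001 0.001]
dp [0.03 0.06 0.25] rot [0.    0.001 0.001]
--
```

>>> carry_out(series=[{"dp": [0.03, 0.1, 0.25], "rotation": [0, 0.001, 0], "hand": -1}, {"dp": [0.03, 0.08, 0.25], "rotation": [0, 0.001, 0], "hand": -1}, {"dp": [0, 0.02, 0.15], "rotation": [0, 0, 0], "hand": -1}])

```text
clock: 8.18
tcp_pos: [0.5061, 0.0747, 0.0128]
orientation: [180.0, -0.1, 0.0]
force: [0.8, 0.1, -4.0]
opening: 0.0255
```

>>> carry_out(series=[{"dp": [0, 0, 0.15], "rotation": [0, 0, 0], "hand": -1}])

```text
clock: 8.27
tcp_pos: [0.5062, 0.0747, 0.0119]
orientation: [180.0, -0.0, -0.0]
force: [-5.3, 0.5, 12.9]
opening: 0.0251
```

>>> carry_out(series=[{"dp": [0, 0, 0.15], "rotation": [0, 0, 0], "hand": -1}])

```text
clock: 8.35
tcp_pos: [0.5061, 0.0747, 0.0119]
orientation: [-180.0, 0.0, -0.0]
force: [-6.7, -0.2, 13.2]
opening: 0.0258
```

>>> carry_out(series=[{"dp": [0, 0, 0], "rotation": [0, 0, 0], "hand": -0.1}, {"dp": [0, 0, 0], "rotation": [0, 0, 0], "hand": -0.1}, {"dp": [0, 0, 0], "rotation": [0, 0, 0], "hand": -0.1}, {"dp": [0, 0, 0], "rotation": [0, 0, 0], "hand": -0.1}, {"dp": [0, 0, -1.0], "rotation": [0, 0, 0], "hand": -0.1}, {"dp": [0, 0, -2.0], "rotation": [0, 0, 0], "hand": -0.1}, {"dp": [0, 0, -2.0], "rotation": [0, 0, 0], "hand": 0}, {"dp": [0, 0, -2.0], "rotation": [0, 0, 0], "hand": 0}])

```text
clock: 9.02
tcp_pos: [0.5062, 0.0742, 0.0851]
orientation: [-180.0, 0.1, -0.1]
force: [1.0, 0.1, 0.5]
opening: 0.0464
```

Run:
```python
from h import *
print(ctrl.get_obs()["opening"])
plan((.4505,-.293,.06,31.3),step=3.6)
```

```text
0.04640893938855844
at [0.5062 0.0742 0.0851] [-1.8e+02  7.0e-02 -7.0e-02]
dp [-0.5   3.34  0.23] rot [-0.    0.   -0.05]
dp [-0.67  3.31  0.23] rot [-0.    0.   -0.05]
dp [-0.83  3.27  0.23] rot [-0.    0.   -0.05]
dp [-0.99  3.23  0.23] rot [-0.    0.   -0.05]
dp [-1.15  3.17  0.23] rot [-0.    0.   -0.05]
dp [-1.31  3.11  0.23] rot [-0.    0.   -0.05]
dp [-1.46  3.04  0.23] rot [-0.    0.   -0.05]
dp [-1.61  2.97  0.23] rot [-0.    0.   -0.05]
dp [-1.76  2.88  0.23] rot [-0.    0.   -0.05]
dp [-1.9   2.79  0.23] rot [-0.    0.   -0.05]
dp [-2.03  2.69  0.23] rot [-0.    0.   -0.05]
--
```

>>> carry_out(series=[{"dp": [-0.5, 3.3, 0.2], "rotation": [0, 0, -0.05], "hand": 0}, {"dp": [-0.7, 3.3, 0.2], "rotation": [0, 0, -0.05], "hand": 0}, {"dp": [-0.8, 3.3, 0.2], "rotation": [0, 0, -0.05], "hand": 0}, {"dp": [-1.0, 3.2, 0.2], "rotation": [0, 0, -0.05], "hand": 0}, {"dp": [-1.1, 3.2, 0.2], "rotation": [0, 0, -0.05], "hand": 0}, {"dp": [-1.3, 3.1, 0.2], "rotation": [0, 0, -0.05], "hand": 0}, {"dp": [-1.5, 3.0, 0.2], "rotation": [0, 0, -0.05], "hand": 0}, {"dp": [-1.6, 3.0, 0.2], "rotation": [0, 0, -0.05], "hand": 0}, {"dp": [-1.7, 2.8, 0.2], "rotation": [0, 0, -0.05], "hand": 0}, {"dp": [-1.6, 2.4, 0.2], "rotation": [0, 0, -0.04], "hand": 0}, {"dp": [-1.0, 1.5, 0.2], "rotation": [0, 0, -0.02], "hand": 0}, {"dp": [0, 0, 0], "rotation": [0, 0, 0], "hand": 0}])

```text
clock: 10.02
tcp_pos: [0.4714, -0.2899, 0.0826]
orientation: [178.5, -1.3, 31.1]
force: [-0.5, -0.1, -0.1]
opening: 0.0468
```

Run:
```python
from h import *
plan((.4505,-.293,.04,31.3),step=3)
```

```text
at [ 0.4714 -0.2899  0.0826] [178.54  -1.28  31.09]
dp [-1.02 -0.46  2.1 ] rot [ 0.013 -0.011 -0.002]
dp [-1.   -0.43  2.11] rot [ 0.013 -0.011 -0.002]
--
```

>>> carry_out(series=[{"dp": [-0.9, -0.4, 0.8], "rotation": [0.012, -0.011, 0], "hand": 0}, {"dp": [-0.9, -0.4, 0.8], "rotation": [0.012, -0.011, 0], "hand": 0}, {"dp": [0, 0, 0.3], "rotation": [0, 0, 0], "hand": 0}, {"dp": [0, 0, 0], "rotation": [0, 0, 0], "hand": 0}])

```text
clock: 10.35
tcp_pos: [0.4505, -0.2914, 0.0628]
orientation: [-179.9, 0.1, 31.0]
force: [0.3, -0.1, -1.0]
opening: 0.047
```

Run:
```python
from h import *
KT=cam("wrist"); im=ctrl.capture("wrist")[:,:,::-1].copy()
plan((.4505,-.293,.01,31.3),step=2)
# brick in wrist image vs model: silhouette centroid line
big=cv2.resize(im,None,fx=2,fy=2,interpolation=cv2.INTER_CUBIC)
draw(big,KT,box(.4505,-.293,31.27,.12,0),s=2)
cv2.imwrite("pics/w5.png",big[:600,160:960])
```

```text
at [ 0.4505 -0.2911  0.0628] [-1.7992e+02  6.0000e-02  3.1000e+01]
dp [-0.03  0.06  1.76] rot [-0.     0.    -0.002]
dp [-0.03  0.06  1.76] rot [-0.     0.    -0.002]
dp [-0.03  0.06  1.76] rot [-0.     0.    -0.002]
--
```

View pics/w5.png

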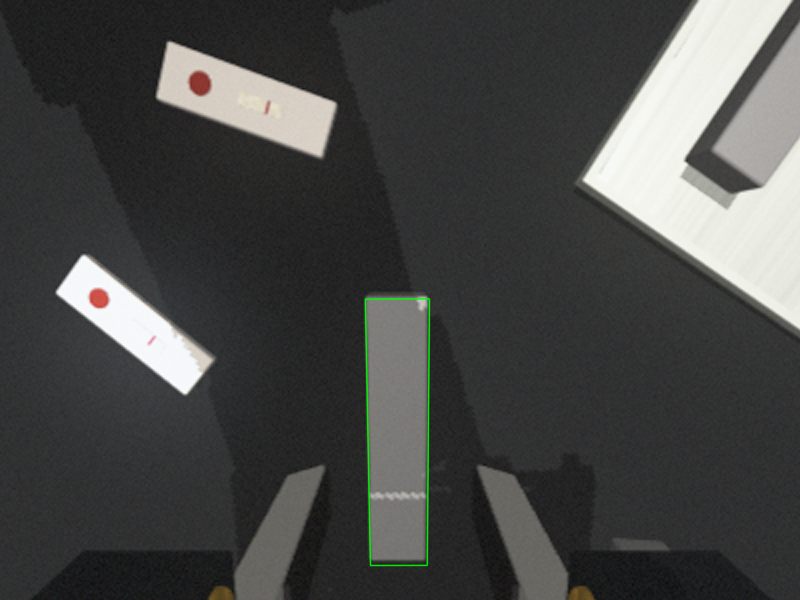

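>>> carry_out(series=[{"dp": [0, 0.1, 1.6], "rotation": [0, 0, 0], "hand": 0}, {"dp": [0, 0.1, 1.8], "rotation": [0, 0, 0], "hand": 0}, {"dp": [0, 0, 1.6], "rotation": [0, 0, 0], "hand": 0}, {"dp": [0, 0, 0.6], "rotation": [0, 0, 0], "hand": 0}, {"dp": [0, 0, 0], "rotation": [0, 0, 0], "hand": 0}])

```text
clock: 10.82
tcp_pos: [0.4541, -0.289, 0.0065]
orientation: [179.9, -0.0, 31.4]
force: [0.5, 0.4, 0.6]
opening: 0.0469
```

Run:
```python
from h import *
plan((.4505,-.2925,-.016,31.3),step=1)
```

```text
at [ 0.4541 -0.289   0.0065] [ 1.7993e+02 -4.0000e-02  3.1360e+01]
dp [-0.16  0.04  0.75] rot [ 0. -0.  0.]
dp [-0.16  0.04  0.75] rot [ 0. -0.  0.]
dp [-0.16  0.04  0.75] rot [ 0. -0.  0.]
--
```

>>> carry_out(series=[{"dp": [-0.2, 0.05, 0.8], "rotation": [0, 0, 0], "hand": 0}, {"dp": [-0.2, 0.05, 0.8], "rotation": [0, 0, 0], "hand": 0}, {"dp": [-0.1, 0, 0.3], "rotation": [0, 0, 0], "hand": 0}, {"dp": [0, 0, 0], "rotation": [0, 0, 0], "hand": 0}])

```text
clock: 11.15
tcp_pos: [0.4517, -0.2923, -0.0123]
orientation: [179.8, -0.1, 31.5]
force: [-1.1, -0.5, 0.2]
opening: 0.0469
```

Run:
```python
from h import *
plan((.4505,-.2925,-.018,31.3),step=1)
```

```text
at [ 0.4517 -0.2923 -0.0123] [ 1.7979e+02 -9.0000e-02  3.1500e+01]
dp [-0.11 -0.05  0.57] rot [ 0.004 -0.001  0.003]
--
```

>>> carry_out(grip_force=60, series=[{"dp": [-0.1, 0, 0.4], "rotation": [0.003, 0, 0], "hand": 0}, {"dp": [0, 0, 0.1], "rotation": [0, 0, 0], "hand": 0}, {"dp": [0, 0, 0], "rotation": [0, 0, 0], "hand": -1}, {"dp": [0, 0, 0], "rotation": [0, 0, 0], "hand": -1}, {"dp": [0, 0, 0], "rotation": [0, 0, 0], "hand": -1}, {"dp": [0, 0, 0], "rotation": [0, 0, 0], "hand": -1}, {"dp": [0, 0, 0], "rotation": [0, 0, 0], "hand": -1}, {"dp": [0, 0, 0], "rotation": [0, 0, 0], "hand": -1}, {"dp": [0, 0, 0], "rotation": [0, 0, 0], "hand": -1}])

```text
clock: 11.9
tcp_pos: [0.4513, -0.2945, -0.0165]
orientation: [179.8, -0.1, 31.4]
force: [0.2, -0.2, -1.2]
opening: 0.0256
```

>>> carry_out(series=[{"dp": [0, 0, -0.4], "rotation": [0, 0, 0], "hand": -1}, {"dp": [0, 0, -1.0], "rotation": [0, 0, 0], "hand": -1}, {"dp": [0, 0, -2.0], "rotation": [0, 0, 0], "hand": -1}, {"dp": [0, 0, -2.0], "rotation": [0, 0, 0], "hand": -1}, {"dp": [0, 0, -2.0], "rotation": [0, 0, 0], "hand": -1}, {"dp": [0, 0, -1.5], "rotation": [0, 0, 0], "hand": -1}])

```text
clock: 12.4
tcp_pos: [0.4408, -0.2844, 0.0652]
orientation: [-178.5, 0.4, 31.5]
force: [-0.1, -0.9, -7.2]
opening: 0.0255
```

Run:
```python
from h import *
plan((.500,-.02,.08,0),step=3)
```

```text
at [ 0.4408 -0.2844  0.0652] [-178.47    0.35   31.46]
dp [ 1.88 -1.95 -0.11] rot [-0.002  0.001  0.055]
dp [ 1.77 -2.05 -0.11] rot [-0.002  0.001  0.055]
dp [ 1.66 -2.14 -0.11] rot [-0.002  0.001  0.055]
dp [ 1.54 -2.23 -0.12] rot [-0.002  0.001  0.055]
dp [ 1.41 -2.31 -0.12] rot [-0.002  0.001  0.055]
dp [ 1.29 -2.39 -0.12] rot [-0.002  0.001  0.055]
dp [ 1.15 -2.45 -0.13] rot [-0.002  0.001  0.055]
dp [ 1.02 -2.51 -0.13] rot [-0.002  0.001  0.055]
dp [ 0.88 -2.56 -0.14] rot [-0.002  0.001  0.055]
dp [ 0.74 -2.61 -0.14] rot [-0.002  0.001  0.055]
--
```

>>> carry_out(series=[{"dp": [1.3, -1.3, -0.5], "rotation": [-0.01, 0.001, 0.03], "hand": -1}, {"dp": [1.8, -2.0, -0.4], "rotation": [-0.005, 0.001, 0.055], "hand": -1}, {"dp": [1.7, -2.1, -0.1], "rotation": [-0.002, 0.001, 0.055], "hand": -1}, {"dp": [1.6, -2.2, -0.1], "rotation": [-0.002, 0.001, 0.055], "hand": -1}, {"dp": [1.4, -2.3, -0.1], "rotation": [-0.002, 0.001, 0.055], "hand": -1}, {"dp": [1.3, -2.4, -0.1], "rotation": [-0.002, 0.001, 0.055], "hand": -1}, {"dp": [1.1, -2.4, -0.1], "rotation": [-0.002, 0.001, 0.055], "hand": -1}, {"dp": [1.0, -2.5, -0.1], "rotation": [-0.002, 0.001, 0.055], "hand": -1}, {"dp": [0.9, -2.5, -0.1], "rotation": [-0.002, 0.001, 0.055], "hand": -1}, {"dp": [0.7, -2.0, -0.1], "rotation": [-0.002, 0.001, 0.04], "hand": -1}, {"dp": [0.2, -1.0, -0.1], "rotation": [0, 0, 0.02], "hand": -1}, {"dp": [0, 0, 0], "rotation": [0, 0, 0], "hand": -1}])

```text
clock: 13.4
tcp_pos: [0.4895, -0.0112, 0.0832]
orientation: [179.8, 0.7, -0.7]
force: [0.2, 0.3, -9.4]
opening: 0.0257
```

Run:
```python
from h import *
plan((.506,-.022,.06,-0.1),step=2)
print(ctrl.get_obs()["opening"],ctrl.get_obs()["force"])
```

```text
at [ 0.4895 -0.0112  0.0832] [179.83   0.71  -0.68]
dp [0.84 0.53 1.15] rot [ 0.001  0.006 -0.005]
dp [0.83 0.53 1.16] rot [ 0.001  0.006 -0.005]
--
0.025738484654036192 [ 0.2495205   0.34785087 -9.44785321]
```

>>> carry_out(series=[{"dp": [0.8, 0.6, 0.8], "rotation": [0.001, 0.006, -0.005], "hand": -1}, {"dp": [0.7, 0.6, 0.8], "rotation": [0.001, 0.006, -0.005], "hand": -1}, {"dp": [0, 0.2, 0], "rotation": [0, 0, 0], "hand": -1}, {"dp": [0, 0, 0], "rotation": [0, 0, 0], "hand": -1}])

```text
clock: 13.73
tcp_pos: [0.5022, -0.0271, 0.0639]
orientation: [179.9, 0.3, 0.1]
force: [-0.2, 0.5, -7.7]
opening: 0.0257
```

Run:
```python
from h import *
o=ctrl.get_obs(); KT=cam("wrist",o); im=ctrl.capture("wrist")[:,:,::-1].copy()
plan((.506,-.02,.045,-0.1),step=2)
big=cv2.resize(im,None,fx=2,fy=2,interpolation=cv2.INTER_CUBIC)
p=o["tcp_pos"]; print(p, o["orientation"])
draw(big,KT,box(p[0],p[1]+.0028,o["orientation"][2],.12,p[2]+.0165),s=2)
draw(big,KT,box(.507,.0755,0,.06,.028),(0,0,255),s=2)
cv2.imwrite("pics/w6.png",big[:600,160:960])
```

```text
at [ 0.5019 -0.0271  0.0638] [1.7992e+02 3.1000e-01 1.2000e-01]
dp [ 0.21 -0.35  0.94] rot [0.001 0.003 0.002]
dp [ 0.21 -0.35  0.94] rot [0.001 0.003 0.002]
--
[ 0.50216438 -0.0270859   0.06391981] [1.79915459e+02 2.88855149e-01 1.36650488e-01]
```

View pics/w6.png

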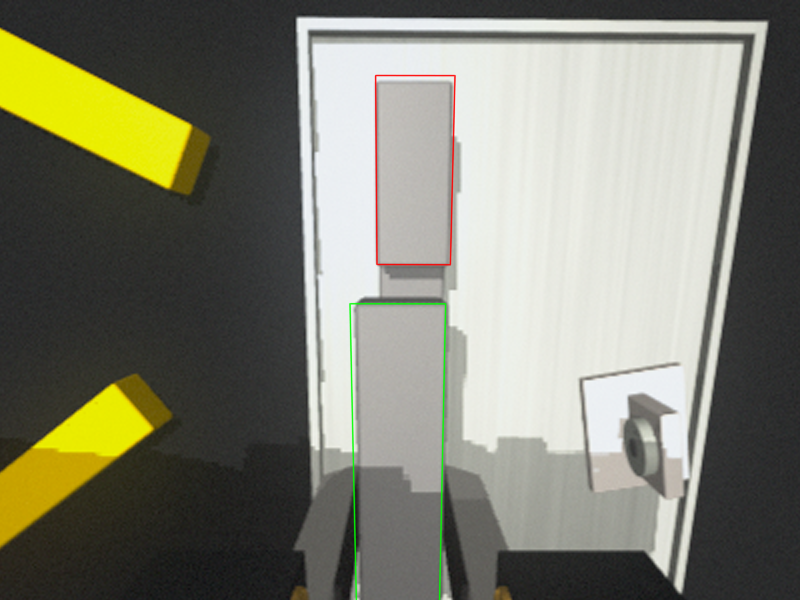

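>>> carry_out(series=[{"dp": [0.2, -0.3, 0.9], "rotation": [0.001, 0.003, 0.002], "hand": -1}, {"dp": [0.2, -0.3, 1.0], "rotation": [0, 0.003, 0.002], "hand": -1}, {"dp": [0, 0, 0.8], "rotation": [0, 0, 0], "hand": -1}, {"dp": [0, 0, 0], "rotation": [0, 0, 0], "hand": -1}, {"dp": [0, 0, 0], "rotation": [0, 0, 0], "hand": -1}])

```text
clock: 14.2
tcp_pos: [0.5054, -0.0224, 0.0333]
orientation: [-180.0, 0.0, -0.4]
force: [0.0, -0.7, -7.4]
opening: 0.0255
```

Run:
```python
from h import *
plan((.506,-.0205,.0155,-0.1),step=.6)
```

```text
at [ 0.5054 -0.0224  0.0333] [-1.7999e+02  3.0000e-02 -3.6000e-01]
dp [ 0.02 -0.06  0.59] rot [-0.     0.    -0.002]
dp [ 0.02 -0.06  0.59] rot [-0.     0.    -0.002]
dp [ 0.02 -0.06  0.59] rot [-0.     0.    -0.002]
--
```

>>> carry_out(series=[{"dp": [0.02, -0.06, 0.5], "rotation": [0, 0, -0.002], "hand": -1}, {"dp": [0.02, -0.05, 0.6], "rotation": [0, 0, -0.002], "hand": -1}, {"dp": [0, 0, 0.4], "rotation": [0, 0, 0], "hand": -1}, {"dp": [0, 0, 0], "rotation": [0, 0, 0], "hand": -1}])

```text
clock: 14.53
tcp_pos: [0.5059, -0.0209, 0.0169]
orientation: [-180.0, 0.0, -0.1]
force: [-0.2, -0.3, -8.3]
opening: 0.0258
```

Run:
```python
from h import *
plan((.506,-.018,.0135,-0.1),step=.2)
```

```text
at [ 0.5059 -0.0209  0.0169] [-1.8e+02  2.0e-02 -7.0e-02]
dp [ 0.   -0.1   0.11] rot [-0.  0.  0.]
dp [ 0.   -0.1   0.11] rot [-0.  0.  0.]
dp [ 0.   -0.1   0.11] rot [-0.  0.  0.]
--
```

Very stable. I'll lower to about 1 mm above the course, then edge in +y in single rows, watching the force.

>>> carry_out(series=[{"dp": [0, -0.05, 0.2], "rotation": [0, 0, 0], "hand": -1}, {"dp": [0, -0.05, 0.15], "rotation": [0, 0, 0], "hand": -1}])

```text
clock: 14.7
tcp_pos: [0.5063, -0.0199, 0.0133]
orientation: [180.0, -0.0, -0.1]
force: [-0.3, 0.5, -7.9]
opening: 0.0256
```

>>> carry_out(series=[{"dp": [0, -0.1, 0], "rotation": [0, 0, 0], "hand": -1}])

```text
clock: 14.78
tcp_pos: [0.5062, -0.0189, 0.0131]
orientation: [180.0, 0.0, -0.1]
force: [-0.2, -0.4, -8.1]
opening: 0.0255
```

>>> carry_out(series=[{"dp": [0, -0.1, 0], "rotation": [0, 0, 0], "hand": -1}])

```text
clock: 14.87
tcp_pos: [0.5064, -0.018, 0.0132]
orientation: [180.0, -0.0, -0.0]
force: [-0.8, -2.9, -7.2]
opening: 0.0256
```

>>> carry_out(series=[{"dp": [0, 0, 0.15], "rotation": [0, 0, 0], "hand": -1}])

```text
clock: 14.95
tcp_pos: [0.5069, -0.0181, 0.0122]
orientation: [179.9, -0.1, -0.0]
force: [-0.1, -0.1, -8.0]
opening: 0.0255
```

>>> carry_out(series=[{"dp": [0, 0, 0.15], "rotation": [0, 0, 0], "hand": -1}])

```text
clock: 15.03
tcp_pos: [0.507, -0.0181, 0.0114]
orientation: [179.9, -0.1, -0.0]
force: [-5.9, 0.2, 5.7]
opening: 0.0249
```

>>> carry_out(series=[{"dp": [0, 0, 0.1], "rotation": [0, 0, 0], "hand": -1}])

```text
clock: 15.12
tcp_pos: [0.507, -0.0181, 0.0115]
orientation: [179.9, -0.0, -0.0]
force: [-5.4, -0.4, 4.0]
opening: 0.0255
```

Seated. Release, lift, and head for the right half.

>>> carry_out(series=[{"dp": [0, 0, 0], "rotation": [0, 0, 0], "hand": -0.1}, {"dp": [0, 0, 0], "rotation": [0, 0, 0], "hand": -0.1}, {"dp": [0, 0, 0], "rotation": [0, 0, 0], "hand": -0.1}, {"dp": [0, 0, 0], "rotation": [0, 0, 0], "hand": -0.1}, {"dp": [0, 0, -1.0], "rotation": [0, 0, 0], "hand": -0.1}, {"dp": [0, 0, -2.0], "rotation": [0, 0, 0], "hand": -0.1}, {"dp": [0, 0, -2.0], "rotation": [0, 0, 0], "hand": 0}, {"dp": [0, 0, -2.0], "rotation": [0, 0, 0], "hand": 0}])

```text
clock: 15.78
tcp_pos: [0.5107, -0.0185, 0.0866]
orientation: [179.9, -0.5, -0.1]
force: [0.1, 0.3, -0.1]
opening: 0.0467
```

Run:
```python
from h import *
plan((.598,-.3105,.07,27.2),step=3.4)
```

```text
at [ 0.5107 -0.0185  0.0866] [ 1.7991e+02 -5.0000e-01 -7.0000e-02]
dp [0.97 3.24 0.2 ] rot [ 0.    -0.001 -0.053]
dp [0.8  3.29 0.2 ] rot [ 0.    -0.001 -0.053]
dp [0.62 3.33 0.19] rot [ 0.    -0.001 -0.053]
dp [0.45 3.36 0.19] rot [ 0.    -0.001 -0.053]
dp [0.27 3.37 0.19] rot [ 0.    -0.001 -0.053]
dp [0.09 3.38 0.19] rot [ 0.    -0.001 -0.053]
dp [-0.09  3.38  0.19] rot [ 0.    -0.001 -0.053]
dp [-0.27  3.38  0.19] rot [ 0.    -0.001 -0.053]
dp [-0.44  3.36  0.19] rot [ 0.    -0.001 -0.053]
--
```

>>> carry_out(series=[{"dp": [1.0, 3.2, 0.1], "rotation": [0, 0, -0.053], "hand": 0}, {"dp": [0.8, 3.3, 0.1], "rotation": [0, 0, -0.053], "hand": 0}, {"dp": [0.6, 3.3, 0.1], "rotation": [0, 0, -0.053], "hand": 0}, {"dp": [0.4, 3.4, 0.2], "rotation": [0, 0, -0.053], "hand": 0}, {"dp": [0.3, 3.4, 0.2], "rotation": [0, 0, -0.053], "hand": 0}, {"dp": [0.1, 3.4, 0.2], "rotation": [0, 0, -0.053], "hand": 0}, {"dp": [-0.1, 3.4, 0.2], "rotation": [0, 0, -0.053], "hand": 0}, {"dp": [-0.2, 2.5, 0.2], "rotation": [0, 0, -0.05], "hand": 0}, {"dp": [-0.2, 1.2, 0.2], "rotation": [0, 0, -0.03], "hand": 0}, {"dp": [0, 0, 0], "rotation": [0, 0, 0], "hand": 0}])

```text
clock: 16.62
tcp_pos: [0.6071, -0.2964, 0.0946]
orientation: [178.3, -1.7, 27.4]
force: [-0.8, 0.9, -0.9]
opening: 0.0473
```

Run:
```python
from h import *
plan((.598,-.3105,.06,27.2),step=2)
```

```text
at [ 0.6071 -0.2964  0.0946] [178.26  -1.69  27.4 ]
dp [-0.78  0.37  1.72] rot [ 0.015 -0.015  0.001]
dp [-0.75  0.39  1.72] rot [ 0.015 -0.015  0.001]
--
```

>>> carry_out(series=[{"dp": [-0.7, 0.4, 1.2], "rotation": [0.014, -0.014, 0], "hand": 0}, {"dp": [-0.7, 0.4, 1.2], "rotation": [0.014, -0.014, 0], "hand": 0}, {"dp": [0, 0, 0.3], "rotation": [0, 0, 0], "hand": 0}, {"dp": [0, 0, 0], "rotation": [0, 0, 0], "hand": 0}])

```text
clock: 16.95
tcp_pos: [0.5999, -0.3104, 0.0695]
orientation: [179.8, -0.2, 27.2]
force: [-0.5, 0.2, 0.6]
opening: 0.0467
```

Run:
```python
from h import *
KT=cam("wrist"); im=ctrl.capture("wrist")[:,:,::-1].copy()
plan((.598,-.3105,.01,27.2),step=2)
big=cv2.resize(im,None,fx=2,fy=2,interpolation=cv2.INTER_CUBIC)
draw(big,KT,box(.598,-.3105,27.26,.06,0),s=2)
cv2.imwrite("pics/w7.png",big[:600,160:960])
```

```text
at [ 0.5998 -0.3102  0.0696] [ 1.7982e+02 -1.5000e-01  2.7200e+01]
dp [-0.06 -0.03  1.98] rot [ 0.001 -0.001 -0.   ]
dp [-0.06 -0.02  1.98] rot [ 0.001 -0.001 -0.   ]
dp [-0.06 -0.02  1.98] rot [ 0.001 -0.001 -0.   ]
--
```

View pics/w7.png

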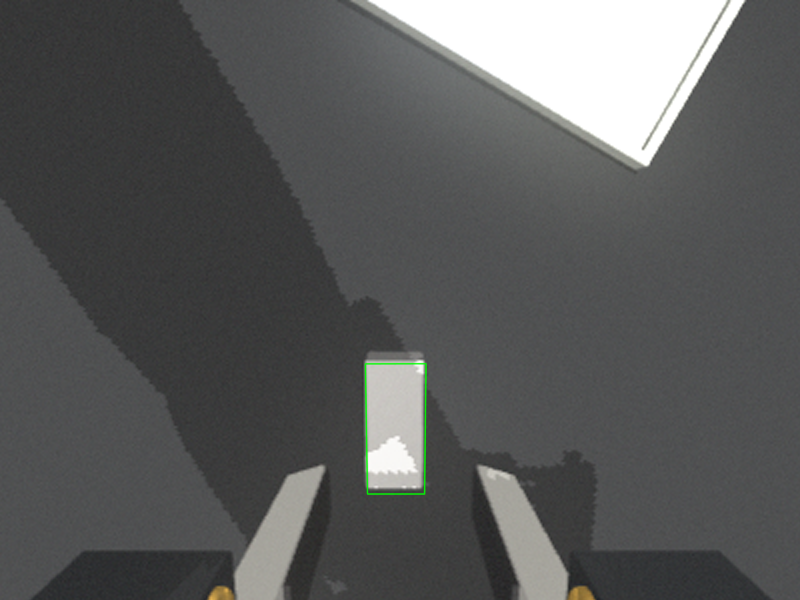

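>>> carry_out(series=[{"dp": [-0.1, -0.05, 1.6], "rotation": [0, 0, 0], "hand": 0}, {"dp": [-0.1, -0.05, 1.8], "rotation": [0, 0, 0], "hand": 0}, {"dp": [-0.1, 0, 1.6], "rotation": [0, 0, 0], "hand": 0}, {"dp": [0, 0, 1.0], "rotation": [0, 0, 0], "hand": 0}, {"dp": [0, 0, 0], "rotation": [0, 0, 0], "hand": 0}])

```text
clock: 17.42
tcp_pos: [0.5999, -0.3072, 0.0121]
orientation: [179.5, -0.4, 27.4]
force: [-0.4, 0.3, 0.2]
opening: 0.0466
```

Run:
```python
from h import *
plan((.5975,-.3095,-.016,27.2),step=1)
```

```text
at [ 0.5999 -0.3072  0.0121] [179.55  -0.4   27.4 ]
dp [-0.11  0.02  0.94] rot [ 0.003 -0.002  0.001]
dp [-0.11  0.03  0.94] rot [ 0.003 -0.002  0.001]
dp [-0.11  0.03  0.94] rot [ 0.003 -0.002  0.001]
--
```

>>> carry_out(series=[{"dp": [-0.1, 0.05, 0.9], "rotation": [0.003, -0.002, 0], "hand": 0}, {"dp": [-0.1, 0.03, 0.9], "rotation": [0.003, -0.002, 0], "hand": 0}, {"dp": [-0.1, 0, 0.5], "rotation": [0.003, -0.002, 0], "hand": 0}, {"dp": [0, 0, 0], "rotation": [0, 0, 0], "hand": 0}])

```text
clock: 17.75
tcp_pos: [0.5993, -0.3087, -0.0104]
orientation: [180.0, -0.1, 27.5]
force: [0.5, -0.3, -0.2]
opening: 0.0469
```

Run:
```python
from h import *
plan((.5975,-.3095,-.018,27.2),step=1)
```

```text
at [ 0.5993 -0.3087 -0.0104] [ 1.7996e+02 -1.2000e-01  2.7500e+01]
dp [-0.2  -0.02  0.76] rot [ 0.001 -0.002  0.005]
--
```

>>> carry_out(grip_force=50, series=[{"dp": [-0.2, 0, 0.5], "rotation": [0, -0.002, 0.005], "hand": 0}, {"dp": [0, 0, 0.1], "rotation": [0, 0, 0], "hand": 0}, {"dp": [0, 0, 0], "rotation": [0, 0, 0], "hand": -1}, {"dp": [0, 0, 0], "rotation": [0, 0, 0], "hand": -1}, {"dp": [0, 0, 0], "rotation": [0, 0, 0], "hand": -1}, {"dp": [0, 0, 0], "rotation": [0, 0, 0], "hand": -1}, {"dp": [0, 0, 0], "rotation": [0, 0, 0], "hand": -1}, {"dp": [0, 0, 0], "rotation": [0, 0, 0], "hand": -1}, {"dp": [0, 0, 0], "rotation": [0, 0, 0], "hand": -1}])

```text
clock: 18.5
tcp_pos: [0.5981, -0.3111, -0.0158]
orientation: [179.8, -0.1, 27.1]
force: [0.3, -0.3, -1.4]
opening: 0.0256
```

>>> carry_out(series=[{"dp": [0, 0, -0.4], "rotation": [0, 0, 0], "hand": -1}, {"dp": [0, 0, -1.2], "rotation": [0, 0, 0], "hand": -1}, {"dp": [0, 0, -2.2], "rotation": [0, 0, 0], "hand": -1}, {"dp": [0, 0, -2.5], "rotation": [0, 0, 0], "hand": -1}, {"dp": [0, 0, -2.0], "rotation": [0, 0, 0], "hand": -1}, {"dp": [0, 0, -1.0], "rotation": [0, 0, 0], "hand": -1}])

```text
clock: 19.0
tcp_pos: [0.5913, -0.3057, 0.0736]
orientation: [-179.1, 0.5, 27.2]
force: [0.1, -0.7, -3.8]
opening: 0.0255
```

Run:
```python
from h import *
plan((.507,-.125,.075,0),step=2.6)
```

```text
at [ 0.5913 -0.3057  0.0736] [-179.13    0.47   27.15]
dp [ 0.09 -2.49  0.02] rot [-0.002  0.001  0.059]
dp [-0.05 -2.49  0.02] rot [-0.002  0.001  0.059]
dp [-0.2  -2.48  0.01] rot [-0.002  0.001  0.059]
dp [-0.35 -2.47  0.01] rot [-0.002  0.001  0.059]
dp [-0.49 -2.44  0.  ] rot [-0.002  0.001  0.059]
dp [-0.64 -2.41 -0.  ] rot [-0.002  0.001  0.059]
dp [-0.78 -2.37 -0.01] rot [-0.002  0.001  0.059]
dp [-0.92 -2.32 -0.01] rot [-0.002  0.001  0.059]
--
```

>>> carry_out(series=[{"dp": [0, -1.5, 0], "rotation": [-0.008, 0.001, 0.04], "hand": -1}, {"dp": [0, -2.4, 0], "rotation": [-0.004, 0.001, 0.059], "hand": -1}, {"dp": [-0.2, -2.4, 0], "rotation": [-0.002, 0.001, 0.059], "hand": -1}, {"dp": [-0.3, -2.4, 0], "rotation": [-0.002, 0.001, 0.059], "hand": -1}, {"dp": [-0.5, -2.4, 0], "rotation": [-0.002, 0.001, 0.059], "hand": -1}, {"dp": [-0.6, -2.4, 0], "rotation": [-0.002, 0.001, 0.059], "hand": -1}, {"dp": [-0.8, -2.2, 0], "rotation": [-0.002, 0.001, 0.059], "hand": -1}, {"dp": [-0.8, -1.5, 0], "rotation": [-0.002, 0.001, 0.05], "hand": -1}, {"dp": [-0.3, -0.5, 0], "rotation": [0, 0, 0.02], "hand": -1}, {"dp": [0, 0, 0], "rotation": [0, 0, 0], "hand": -1}])

```text
clock: 19.83
tcp_pos: [0.5056, -0.1364, 0.0776]
orientation: [179.1, -0.4, -0.9]
force: [1.0, -0.5, -4.0]
opening: 0.0255
```

Run:
```python
from h import *
plan((.507,-.115,.06,-.1),step=2)
```

```text
at [ 0.5056 -0.1364  0.0776] [179.11  -0.38  -0.92]
dp [ 0.05 -1.09  0.86] rot [ 0.008 -0.003 -0.007]
dp [ 0.06 -1.08  0.87] rot [ 0.008 -0.003 -0.007]
--
```

>>> carry_out(series=[{"dp": [0.05, -0.9, 0.7], "rotation": [0.008, -0.003, -0.007], "hand": -1}, {"dp": [0.05, -0.8, 0.7], "rotation": [0.008, -0.003, -0.007], "hand": -1}, {"dp": [0, 0, 0.2], "rotation": [0, 0, 0], "hand": -1}, {"dp": [0, 0, 0], "rotation": [0, 0, 0], "hand": -1}])

```text
clock: 20.17
tcp_pos: [0.5077, -0.1187, 0.0604]
orientation: [-179.9, -0.1, 0.1]
force: [0.2, -1.3, -4.6]
opening: 0.0256
```

Run:
```python
from h import *
o=ctrl.get_obs(); KT=cam("wrist",o); im=ctrl.capture("wrist")[:,:,::-1].copy()
plan((.5065,-.112,.035,-0.1),step=2)
big=cv2.resize(im,None,fx=2,fy=2,interpolation=cv2.INTER_CUBIC)
p=o["tcp_pos"]
draw(big,KT,box(p[0],p[1]+.0022,o["orientation"][2],.06,p[2]+.0158),s=2)
draw(big,KT,box(.507,-.0152,0,.12,.028),(0,0,255),s=2)
cv2.imwrite("pics/w8.png",big[:600,160:960])
```

```text
at [ 0.5076 -0.1187  0.0604] [-1.7991e+02 -6.0000e-02  4.0000e-02]
dp [-0.06 -0.33  1.27] rot [-0.001 -0.001  0.001]
dp [-0.06 -0.33  1.27] rot [-0.001 -0.001  0.001]
--
```

View pics/w8.png

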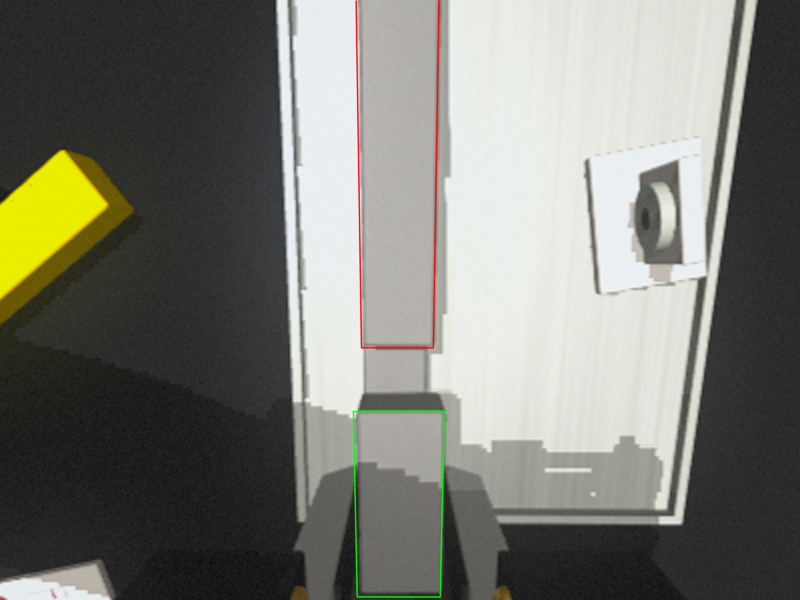

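>>> carry_out(series=[{"dp": [-0.03, -0.25, 1.0], "rotation": [0, 0, 0.001], "hand": -1}, {"dp": [-0.03, -0.25, 1.0], "rotation": [0, 0, 0.001], "hand": -1}, {"dp": [0, 0, 0.7], "rotation": [0, 0, 0], "hand": -1}, {"dp": [0, 0, 0], "rotation": [0, 0, 0], "hand": -1}])

```text
clock: 20.55
tcp_pos: [0.5082, -0.1149, 0.0307]
orientation: [-180.0, -0.1, -0.2]
force: [-0.5, 0.4, -4.6]
opening: 0.0256
```

Run:
```python
from h import *
plan((.507,-.1115,.016,-0.1),step=.6)
```

```text
at [ 0.5082 -0.1149  0.0307] [-1.7996e+02 -1.2000e-01 -1.7000e-01]
dp [-0.04 -0.11  0.49] rot [-0.    -0.001 -0.   ]
dp [-0.04 -0.11  0.49] rot [-0.    -0.001 -0.   ]
dp [-0.04 -0.11  0.49] rot [-0.    -0.001 -0.   ]
--
```

>>> carry_out(series=[{"dp": [-0.05, -0.1, 0.5], "rotation": [0, -0.001, 0], "hand": -1}, {"dp": [-0.05, -0.1, 0.5], "rotation": [0, -0.001, 0], "hand": -1}, {"dp": [-0.03, -0.05, 0.3], "rotation": [0, 0, 0], "hand": -1}, {"dp": [0, 0, 0], "rotation": [0, 0, 0], "hand": -1}])

```text
clock: 20.88
tcp_pos: [0.506, -0.1122, 0.0152]
orientation: [-179.9, 0.1, -0.2]
force: [-0.0, -0.1, -5.1]
opening: 0.0252
```

Run:
```python
from h import *
plan((.507,-.1115,.0138,-0.1),step=1)
```

```text
at [ 0.506  -0.1122  0.0152] [-1.7993e+02  1.2000e-01 -1.9000e-01]
dp [ 0.1  -0.07  0.14] rot [-0.001  0.002 -0.002]
--
```

>>> carry_out(series=[{"dp": [0.1, -0.1, 0.15], "rotation": [0, 0, 0], "hand": -1}, {"dp": [0, -0.1, 0], "rotation": [0, 0, 0], "hand": -1}, {"dp": [0, -0.1, 0], "rotation": [0, 0, 0], "hand": -1}])

```text
clock: 21.13
tcp_pos: [0.5075, -0.1093, 0.0138]
orientation: [-179.9, 0.1, -0.2]
force: [0.4, -0.2, -3.7]
opening: 0.0254
```

>>> carry_out(series=[{"dp": [0, -0.1, 0], "rotation": [0, 0, 0], "hand": -1}])

```text
clock: 21.22
tcp_pos: [0.5078, -0.1082, 0.014]
orientation: [-180.0, 0.0, -0.2]
force: [-0.2, -1.2, -4.5]
opening: 0.0257
```

>>> carry_out(series=[{"dp": [0, -0.1, 0], "rotation": [0, 0, 0], "hand": -1}])

```text
clock: 21.3
tcp_pos: [0.5081, -0.1074, 0.0143]
orientation: [-180.0, 0.0, -0.2]
force: [-0.0, -4.5, -3.4]
opening: 0.0256
```

>>> carry_out(series=[{"dp": [-0.12, 0, 0.15], "rotation": [0, 0, 0], "hand": -1}])

```text
clock: 21.38
tcp_pos: [0.5076, -0.1075, 0.0134]
orientation: [180.0, -0.1, -0.2]
force: [0.2, -0.2, -3.7]
opening: 0.0255
```

>>> carry_out(series=[{"dp": [-0.03, 0, 0.15], "rotation": [0, 0, 0], "hand": -1}])

```text
clock: 21.47
tcp_pos: [0.5073, -0.1074, 0.0122]
orientation: [180.0, -0.1, -0.2]
force: [-4.2, 0.8, 7.0]
opening: 0.0255
```

>>> carry_out(series=[{"dp": [0, 0, 0.12], "rotation": [0, 0, 0], "hand": -1}])

```text
clock: 21.55
tcp_pos: [0.5073, -0.1074, 0.0122]
orientation: [180.0, -0.1, -0.2]
force: [-5.2, 2.5, 11.3]
opening: 0.0254
```

Seated at z 0.0122, as predicted. I'll release, lift, back off and check the wall.

>>> carry_out(series=[{"dp": [0, 0, 0], "rotation": [0, 0, 0], "hand": -0.1}, {"dp": [0, 0, 0], "rotation": [0, 0, 0], "hand": -0.1}, {"dp": [0, 0, 0], "rotation": [0, 0, 0], "hand": -0.1}, {"dp": [0, 0, 0], "rotation": [0, 0, 0], "hand": -0.1}, {"dp": [0, 0, -1.0], "rotation": [0, 0, 0], "hand": -0.1}, {"dp": [0, 0, -2.0], "rotation": [0, 0, 0], "hand": -0.1}, {"dp": [0, 0, -3.0], "rotation": [0, 0, 0], "hand": -0.1}, {"dp": [0, 0.5, -3.5], "rotation": [0, 0, 0], "hand": -0.1}, {"dp": [0, 2.5, -3.5], "rotation": [0, 0, 0], "hand": -0.1}, {"dp": [0, 3.5, -3.5], "rotation": [0, 0, 0], "hand": -0.1}, {"dp": [0, 2.5, -1.5], "rotation": [0, 0, 0], "hand": -0.1}, {"dp": [0, 0, 0], "rotation": [0, 0, 0], "hand": -0.1}])

```text
clock: 22.55
tcp_pos: [0.5084, -0.1949, 0.2009]
orientation: [179.7, -0.4, 0.1]
force: [1.1, 0.2, 0.6]
opening: 0.0424
```

Run:
```python
from h import *
o=ctrl.get_obs(); print(o["tcp_pos"],o["opening"],o["force"])
KT=cam("wrist",o); im=ctrl.capture("wrist")[:,:,::-1].copy()
q=w2p(KT,box(.507,-.0155,0,.241,.028)[4:]); print(q)
t=ctrl.capture("top")[:,:,::-1]
a=cv2.resize(im[:300,130:530],(800,600),interpolation=cv2.INTER_CUBIC)[:350]
cv2.imwrite("pics/fin.png",np.vstack([a,cv2.resize(t[200:250,222:382],(800,250),interpolation=cv2.INTER_CUBIC)]))
cv2.imwrite("pics/finraw.png",im)
```

```text
[ 0.5083505  -0.19489883  0.20088896] 0.0424037595648433 [1.08620637 0.15664823 0.5541128 ]
[[ 266.69358359  142.19332051]
 [ 288.81988188  142.24725409]
 [ 291.46172155 -115.06288371]
 [ 264.32080859 -115.27231426]]
```

View pics/fin.png

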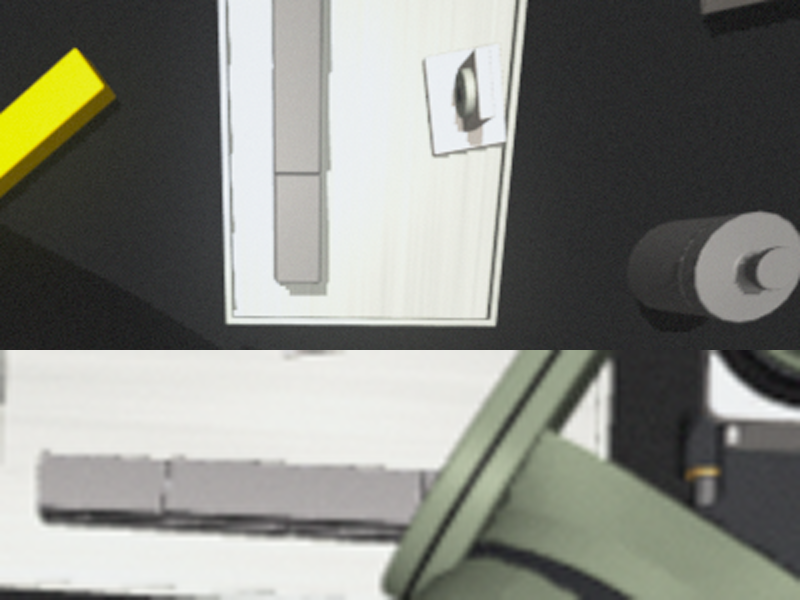

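Run:
```python
from h import *
t=ctrl.capture("top").mean(2)
for v in(224,226,228,230): print(v,t[v,248:264].astype(int),t[v,298:314].astype(int))
KT=cam("top"); b=lambda y,L:w2p(KT,box(.507,y,0,L,.028)[4:]).round(1).tolist()
print(b(.0755,.06),b(-.0152,.12))
```

```text
224 [167 168 166 165 168 166 165 131 153 166 166 166 166 166 167 166] [169 169 165 163 176 174 169 168 142 166 169 138 147 169 174 176]
226 [168 167 168 167 169 169 172 182 174 169 168 167 168 168 168 168] [168 166 166 164 167 166 168 168 117 146 146 152 164 167 170 169]
228 [171 171 172 169 169 170 155 166 171 170 170 170 170 169 167 170] [168 167 169 167 170 167 169 174 116 120 149 157 159 162 159 107]
230 [172 172 172 172 172 173 127 160 174 174 172 172 170 171 172 170] [169 168 171 169 169 171 169 148 137 147 152 154 153 148  93  58]
[[253.9, 232.7], [254.6, 221.7], [229.0, 220.5], [228.1, 231.4]] [[305.7, 235.2], [306.2, 224.2], [254.9, 221.8], [254.2, 232.7]]
```

```bash
python3 -c "
from plant import ctrl
print(ctrl.finish_job(), ctrl.get_obs()['clock'])"
```

```text
the job is handed in; nothing more can be done
the job is handed in; nothing more can be done
```

I laid the second course and handed the job in at about 22.7 s of the 72 s allowed. The left half went down first, then the long brick over the joint, then the right half. I moved the long brick and the right half sideways until they touched their neighbours, set each brick down until the wrist force showed it was seated, and then released it.

- **Failed grasp:** my first grip closed on nothing, because the fingertips stand about 22 mm behind the reported TCP instead of 8 mm ahead of it. I found this by touching the bench at about 18 N, and corrected every later grasp and placing for it. The failed grip moved nothing.
- **Seating:** the gripper came to rest at reported heights of 0.0119, 0.0115 and 0.0122 m, each within 0.5 mm of what I predicted. The three bricks were set at x = 0.506–0.507 m, against about 0.507 m measured for the bed.
- **Joints:** the top and wrist pictures show both as thin lines. The left one looks under about 1 mm. The arm hid part of the right joint in the top view, so I judged it from the wrist view and the contact force. The long brick's middle is about 0.3 mm from my estimate of the joint below.
- **Other objects:** the source and tray look undisturbed in the last picture. I did not measure whether the bottom bricks or the other items had shifted. The only forces on the bottom course were vertical seating forces of 13 N or less and side forces of about 7 N or less.

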